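# Hold a ball valve sealed in the leak-test press

### The job

A ball valve stands ready in the slide of the leak-test press. Run the slide fully home under the press head, then pull the spring-return lever down until its arm is level so that the rubber seal closes the valve's mouth, and keep it there: the program finishes while still holding the lever level for the test. Never force the lever well past level, keep the valve standing in its nest, and leave the other things on the bench where they are.

Things in the scene. Friction and masses are not known exactly. Their poses are not given: they have to be found in the camera images.
- slide (a joint): Travel of the press's loading slide (m): 0 = fully out to the press's left, as it starts; 0.110 = fully home against its stop, the nest right under the seal. It runs along the press's -y, stays where it is left and needs about 2 to 4 N. Count it home above 0.106.
- slide_knob (a point): Centre of the upright black cylindrical knob (26 mm diameter, 38 mm tall, its top 19 mm above this point) at the left (+y) end of the slide, the place to push or grip the slide; it moves with the slide, with its axes parallel to the press's. Its height is about 61 mm above the bench. The slide's aluminium plate lies 29 mm below this point.
- nest (a point): Centre of the nest floor on the slide plate, 32 mm above the bench: a round aluminium collar (outside 76 mm, inside 65 mm, 12 mm high) in which the valve stands. It lies 145 mm from slide_knob towards the press's -y.
- valve: Grey plastic union ball valve standing upright in the nest, 60 mm diameter over its ribbed nuts, 85 mm tall, about 0.22 kg, with a short black cross handle sticking out 56 mm from its axis on the side away from the press column (roughly the press's -x). Origin at the centre of its underside, z along the valve. It stands loose in the nest with 2.5 mm play.
- valve_mouth (a point): Centre of the valve's open upper mouth, 85 mm above its underside.
- lever (a joint): Turn of the press's hand lever (rad): 0 = at rest, raised 55 degrees above level; grows as it is pulled down towards the robot; 0.96 = level; hard stop at 1.35. A spring drives it back to 0: about 2 N at the knob to start, about 9 N to hold level. It lowers the ram 26 mm per rad; the seal meets a valve that is home at about 0.54 rad and its spring gives about 17 N on the valve at level.
- lever_knob (a point): Centre of the black ball knob (36 mm diameter) on the lever's 13 mm steel rod, 170 mm from the pivot. At rest 98 mm in front (press's -x) of the pivot and 139 mm above it, 339 mm above the bench; with the lever level, 170 mm in front of the pivot and 200 mm above the bench. The lever turns in an upright plane, so the knob keeps its distance along the press's y. Axes turn with the lever.
- pivot (a point): Point on the lever's axis in the middle of the lever's plane, 200 mm above the bench, at the press's right (-y) side, 75 mm from the ram's axis. Its axes are the press's.
- seal: Black rubber disc 54 mm across on a spring-mounted holder under the press ram; origin at the centre of its underside, on the ram's axis, 131 mm above the bench at rest, 14 mm above the mouth of a valve that is home.
- valve_b: A second ball valve like the first, standing on the bench in front of the press: bystander. Origin at its underside.
- elbow: Grey pipe elbow, about 65 mm each way, 42 mm high, lying on the bench in front of the slide: bystander. Origin at its underside.
- tee: Grey pipe tee, 96 x 69 mm, 42 mm high, lying on the bench: bystander. Origin at its underside.
- end_cap: Grey end cap standing mouth up, 44 mm diameter, 45 mm high: bystander. Origin at its underside.
- tape_reel: White reel of thread tape lying flat, 52 mm diameter, 16 mm high: bystander. Origin at its underside.
- screwdriver: Screwdriver lying on the bench: bystander. Its axis is x, handle to -x.
- carton_small: Small cardboard carton, 90 x 70 x 60 mm: bystander. Origin at its underside.
- press: Grey lever press; origin on the bench right under the ram's axis. Front faces -x (roughly the robot), y to its left along the lever's axis, z up. Head 70 mm wide, 165 to 240 mm above the bench, from 35 mm in front of the ram's axis back to the column; gauge and regulator on it reach 290 mm up. Slide guide rails reach 225 mm left of the ram's axis, 35 mm high; base reaches 95 mm in front.
Not all that is in view belongs to the job. What is shaped like the valve but red is not meant.

How it is judged (in metres and radians):
On the way, in this order (a step that is already met when the one before it is completed fails the run):
1. the slide is fully home with the valve standing in its nest, the lever still up (value of joint slide above 0.106 m and distance between valve and nest below 0.008 m and value of joint lever below 0.3 rad), for 0.2 s.
2. the lever is held level with the seal pressed on the valve's mouth (value of joint lever between 0.82 and 1.1 rad and contact force between seal and valve above 9 N), for 0.5 s.
At the end, for the whole second after the job is handed in: The slide is home (within 4 mm of its stop), the valve stands upright in its nest under the seal, and the robot itself holds the lever level (within 0.14 rad, 8 degrees), the seal pressing on the valve's mouth with more than 9 N (all of step 2 and value of joint slide above 0.106 m and distance between valve and nest below 0.008 m and angle between valve's own z axis and vertical below 0.1 rad and horizontal distance between valve_mouth and seal below 0.007 m and contact force between any of the fingers, the arm and lever above 3 N); the arm keeps its last pose, push and grip.
It fails at once if the lever is forced well past level (more than 0.24 rad, 14 degrees), crushing the seal (value of joint lever above 1.2 rad).
It fails at once if the valve is tipped or lifted out of its nest (angle between valve's own z axis and vertical above 0.3 rad or distance between valve and nest above 0.02 m).
It fails at once if another thing on the bench is shifted by more than 30 mm (distance of any of valve_b, elbow, tee, end_cap, tape_reel, screwdriver, carton_small from where it was at the start of the episode above 0.03 m).
It also fails if it takes over 51 s, if anything falls off the work surface, if the arm or the gripper's body presses on something with over 40 N, if the wrist force passes 120 N, or if a joint passes its speed limit or range.

### The arm

A 6-joint arm with a two-finger parallel gripper is mounted at the origin on the work surface. World frame = base frame: x ahead of the robot, y to its left, z up, the work surface at z = 0. Lengths are in mm, angles in rad, forces in N, time in s.
With the tool pointing down it reaches from about 275 to 1000 mm from the base axis. Payload 8.4 kg.
Tool frame: the origin (TCP) lies at the very end of the fingers, on their centre line; the grasp point (between the pads) lies 19 mm behind it; z points along the fingers, y is the direction in which the jaws open and shut (so a half turn about z gives the same grasp; the last joint's range is limited). The gripper opens to 85 mm and grips with 20 to 120 N. Pads are 22 mm wide; open, the fingers measure 114 mm over their backs; the gripper's body (76 mm by 85 mm) begins 54 mm behind the grasp point. The pads swing forward as they close: fully open they stand 13 mm farther back than shut.
Start: joints at [-1.29, 0.353, 1.633, -0, 1.155, -0.002], TCP at [174.402, -600.177, 231.281] pointing down, gripper open.
Joint ranges: [-2.63, 2.63], [-0.92, 2.1], [0.06, 2.66], [-1.3, 4.44], [0, 2.69], [-3.02, 3.02]. Speed limits (rad/s): [2.22, 2.22, 2.79, 3.14, 3.14, 3.14].

### API

Orientations are given as [roll, pitch, yaw] about the fixed x, y, z axes, in that order (R = Rz(yaw) Ry(pitch) Rx(roll)).
In Python, from rig import sense, grab_frame, get_calibration, sign_off, boxes_of, trace gives the robot as it stands.
- The arm moves only by the tool servo_tool, never from a script. Its argument "rows" is a list of rows, each a list of 3 entries, a list of its own where there are three numbers: the finger opening in mm, from 0 to 85.4, then the shift along the tool's x, y, z in mm, then the turn, a rotation vector about the tool's x, y, z in degrees. A call has 1 to 8 rows; each row shifts and turns the commanded pose from where the row before left it, along the tool's axes as they then stand; what a row does not reach is not made up. A row lasts 1/8 s, in which the tool goes at most 62.5 mm and 10.7 degrees, less where a joint would pass 70% of its speed; a pose out of reach is approached as far as the arm can. A call is refused whole if a number of a shift passes 62.5 or a number of a turn 10.7, either way. A call with a gripper value outside its range is refused whole. The fingers move at their own pace and stop on an object; "force" is the grip in N (left out, the last holds). Time passes only in rows, so rows that do not move let the fingers close. It gives the time, the measured TCP pose, the force and the opening at its end, in the units of the state.
- sense(): the state, without advancing time (a new reading comes with each control period).
- grab_frame(name): name is "scene" or "side" or "wrist"; returns the picture (480x640x3 uint8, blue, green, red); there is no depth.
- get_calibration(name): a dict with "intrinsics" (3x3 intrinsics, pixels), "world_to_cam" (4x4, takes a point from world to camera coordinates). Camera axes: x right, y down, z forward; pixel columns grow to the right and rows downward; lengths in mm; the calibration is good to about 2 mm. A picture is of the moment at which its call begins: read the wrist's pose just before it. get_calibration takes no time and is no camera call; for the wrist camera it gives the pose at the moment of the call.
- sign_off(): hands the job in, once; it reports no verdict.
Trained networks look in the newest picture that a camera, given by its name, has taken for a name from the list of things; names that differ only in an ending like _2 or _b are one class to them, and where a whole thing is asked for, a point or a joint stands for the part that bears it (a point fixed in the world has none). Each returns a list of dicts, best first, with "conf" (0 to 1); they miss things now and then, are a little off and sometimes report something else, mostly with a low value. They report only what shows in the picture. A call takes as long as a camera call. They do not tell look-alikes from the thing itself.
- boxes_of(camera, thing): "centre" ([x, y, z] in mm, in the coordinates of the camera as it stood for that picture, good to about 4 mm: the middle of the surface that is visible of it).
- trace(camera, thing): "mask" (480x640 bool, what is visible of it).
The state is a dict: "clock": time; "qpos": joint angles; "qvel": joint speeds; "joint_efforts": joint torques, N m; "eef_pos": TCP position; "tcp_rot": TCP orientation; "contact_force": force on the tool from outside, world axes, zero at the start; "wrist_torque": the same for the moment, N m; "opening": opening from 0.0 (shut) to 1.0 (fully open).
Only numpy, scipy, OpenCV 4.12 (cv2) and the standard library are available. Lean on these libraries where they do the work, as an engineer would, in place of code of your own. Each camera call takes 0.05 s, during which the arm holds its last target. There are 200 camera calls.

## Working session

There is one attempt and no reset: what is moved stays moved. The work goes in short steps, Python scripts to look and compute and a tool call to move; the robot and the scene stay as the last step left them, time stands still between calls to the robot, and variables do not carry over. Pictures are saved under pics/ and viewed, about 8 in all and at most 12, crops included, and the job is handed in when it is done.

Besides the shell and the picture viewer there is one more tool, called after ">>>" as name([rows], argument=value, ...), one row to a line, values as JSON. servo_tool: Moves the arm, as the interface text tells. Its arguments: {"type":"object","properties":{"rows":{"type":"array","items":{"type":"array"}},"force":{"type":"number"}},"required":["rows"]}

```bash
mkdir -p pics
cat > h.py <<'E'
import numpy as np, cv2
from rig import *
def w(cam,p):
    T=np.linalg.inv(get_calibration(cam)["world_to_cam"]); return (T@np.append(p,1))[:3]
def proj(cam,P):
    c=get_calibration(cam); q=(c["world_to_cam"]@np.append(P,1))[:3]; q=c["intrinsics"]@q; return q[:2]/q[2]
def ray_z(cam,uv,z):
    c=get_calibration(cam); T=np.linalg.inv(c["world_to_cam"]); d=T[:3,:3]@np.linalg.solve(c["intrinsics"],[uv[0],uv[1],1]); o=T[:3,3]
    return o+d*(z-o[2])/d[2]
E
python3 - <<'E'
from h import *
for c in ("scene","side"):
    cv2.imwrite(f"pics/{c}0.png",grab_frame(c))
    for t in ("slide_knob","lever_knob","valve","seal","press","nest","elbow","tee","end_cap","tape_reel","screwdriver","carton_small"):
        print(c,t,[(round(d["conf"],2),w(c,d["centre"]).round().tolist(),proj(c,w(c,d["centre"])).round().tolist()) for d in boxes_of(c,t)[:3]])
print(sense())
E
```

```text
scene slide_knob [(0.97, [684.0, 185.0, 32.0], [393.0, 314.0]), (0.62, [695.0, -13.0, 172.0], [323.0, 275.0]), (0.34, [626.0, -91.0, 265.0], [296.0, 231.0])]
scene lever_knob [(0.93, [627.0, -89.0, 262.0], [297.0, 232.0])]
scene valve [(0.93, [690.0, 85.0, 95.0], [359.0, 297.0]), (0.88, [525.0, -218.0, 65.0], [263.0, 263.0]), (0.76, [575.0, 279.0, 60.0], [425.0, 283.0])]
scene seal [(0.57, [459.0, -364.0, 14.0], [224.0, 261.0]), (0.3, [626.0, -93.0, 263.0], [296.0, 232.0])]
scene press [(0.9, [695.0, -12.0, 177.0], [324.0, 274.0]), (0.45, [567.0, -388.0, 28.0], [208.0, 278.0])]
scene nest [(0.8, [680.0, 182.0, 32.0], [392.0, 313.0]), (0.23, [628.0, -96.0, 263.0], [294.0, 232.0])]
scene elbow [(0.92, [522.0, 126.0, 37.0], [373.0, 275.0])]
scene tee [(0.78, [438.0, 434.0, 35.0], [469.0, 263.0]), (0.42, [691.0, 87.0, 97.0], [359.0, 297.0])]
scene end_cap [(0.72, [441.0, 435.0, 35.0], [470.0, 264.0]), (0.71, [567.0, -392.0, 27.0], [207.0, 278.0])]
scene tape_reel [(0.74, [459.0, -365.0, 14.0], [224.0, 260.0]), (0.46, [689.0, 89.0, 100.0], [360.0, 296.0])]
scene screwdriver [(0.6, [642.0,
[... 1024 characters left out ...]
2.0, 87.0], [357.0, 269.0])]
{'clock': 1.3, 'qpos': array([-1.29039334e+00,  3.52974790e-01,  1.63342823e+00,  1.61774045e-06,
        1.15517345e+00, -2.40366228e-03]), 'qvel': array([ 0.00048481, -0.00057762, -0.00081879,  0.00073532, -0.00072049,
        0.00061529]), 'joint_efforts': array([-3.60075581e-03, -6.05177164e+01, -3.42435694e+01, -2.48182641e-04,
        1.08775221e-03,  1.61120568e-05]), 'eef_pos': array([ 174.4046664 , -600.16932204,  231.28462245]), 'tcp_rot': array([ 3.14157647e+00, -1.44112299e-06,  2.82805995e-01]), 'contact_force': array([-0.39207704,  0.1434337 ,  0.11237719]), 'wrist_torque': array([ 0.01416189,  0.03122826, -0.01278842]), 'opening': 1.00267446293918}
```

View pics/scene0.png

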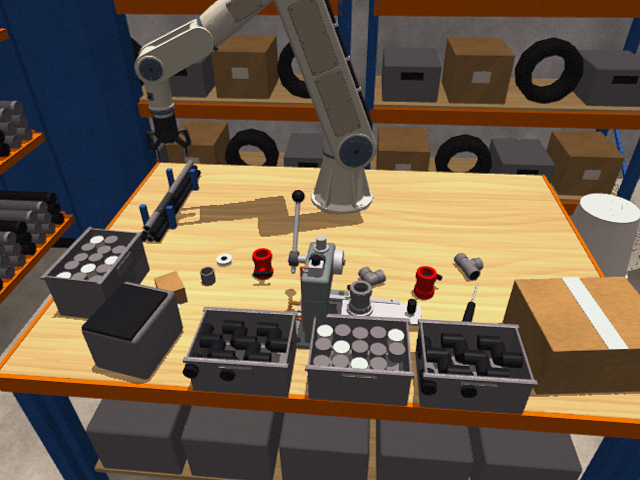

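View pics/side0.png

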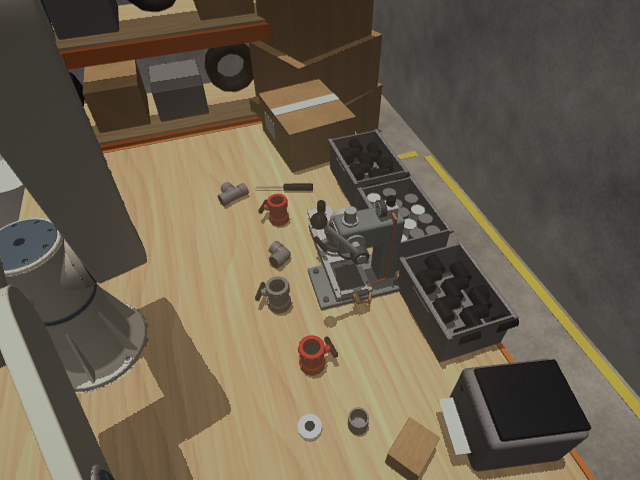

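Run:
```python
from h import *
a=ray_z("scene",(412,307),62);b=ray_z("scene",(298,196),339)
print("slideknob",a,proj("side",a));print("leverknob",b,proj("side",b))
for z in (61,80,339): print(ray_z("side",(321,207),z),ray_z("side",(320,219),z))
s=cv2.imread("pics/scene0.png")[180:350,250:450];d=cv2.imread("pics/side0.png")[190:310,250:410]
cv2.imwrite("pics/c1.png",np.hstack([cv2.resize(s,(400,340)),cv2.resize(d,(400,300))]) if 0 else cv2.resize(np.hstack([s,cv2.copyMakeBorder(d,0,50,0,0,0)]),(800,378),interpolation=cv2.INTER_CUBIC))
for t in("slide_knob","valve"):
    for dct in trace("scene",t)[:1]:
        m=dct["mask"];ys,xs=np.nonzero(m);print(t,xs.min(),xs.max(),ys.min(),ys.max())
```

```text
slideknob [682.40064618 234.65036206  62.        ] [321.95086134 205.30384631]
leverknob [565.06127857 -91.61490198 339.        ] [317.70506905 220.37936589]
[677.54570193 229.38998804  61.        ] [658.0398777  180.62291905  61.        ]
[671.18284422 209.93229228  80.        ] [652.08093151 162.17505403  80.        ]
[584.44704689 -55.30682367 339.        ] [570.85108599 -89.29847436 339.        ]
slide_knob 343 421 298 326
valve 415 441 266 298
```

View pics/c1.png

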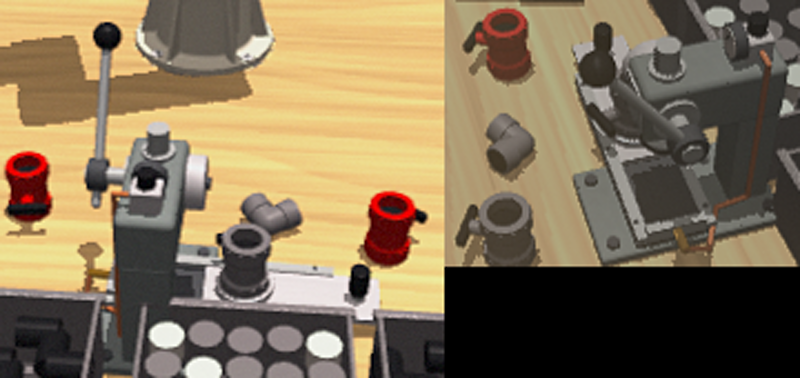

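Run:
```python
from h import *
print("mouth",ray_z("scene",(361.2,286.5),117))
f=lambda x,y:(250+x/2.222,180+y/2.222)
for n,p,z in (("plateR back",(379,286),32),("plateR near",(369,318),32),("hub L end",(207,180),200),("hub lever",(97,172),200),("ramtop",(158,135),260)): print(n,ray_z("scene",f(*p),z).round())
print("valve_b",ray_z("side",(278,290),42).round(),"bin edge",ray_z("scene",(320,325),100).round())
print(get_calibration("wrist"))
```

```text
mouth [669.63124079  90.47627133 117.        ]
plateR back [656. 264.  32.]
plateR near [714. 247.  32.]
hub L end [664.  39. 200.]
hub lever [659. -97. 200.]
ramtop [658. -21. 260.]
valve_b [475. -18.  42.] bin edge [808. -12. 100.]
{'intrinsics': array([[333.13619787,   0.        , 321.35558428],
       [  0.        , 333.13619787, 240.83200729],
       [  0.        ,   0.        ,   1.        ]]), 'world_to_cam': array([[ 2.79398214e-01, -9.60175185e-01, -5.02372819e-04,
        -6.24497115e+02],
       [-9.24486851e-01, -2.69154630e-01,  2.69962677e-01,
        -3.49001796e+01],
       [-2.59346680e-01, -7.49626528e-02, -9.62870656e-01,
         3.78894304e+02],
       [ 0.00000000e+00,  0.00000000e+00,  0.00000000e+00,
         1.00000000e+00]])}
```

>>> servo_tool([
  [0,[0,0,-60],[0,0,10.4]],
  [0,[0,0,-60],[0,0,10.3]],
  [0,[25,-53,-18],[0,0,0]],
  [0,[25,-53,-18],[0,0,0]],
  [0,[25,-53,-18],[0,0,0]],
  [0,[25,-53,-18],[0,0,0]],
  [0,[25,-53,-18],[0,0,0]],
  [0,[25,-53,-18],[0,0,0]],
])

```text
clock: 2.4
eef_pos: [349.4, -293.2, 460.1]
tcp_rot: [3.141, -0.001, -0.079]
contact_force: [1.2, -0.6, 0.8]
opening: -0.002
```

>>> servo_tool([
  [0,[26,-56,0],[0,0,0]],
  [0,[26,-56,0],[0,0,0]],
  [0,[26,-56,0],[0,0,0]],
  [0,[26,-56,0],[0,0,0]],
  [0,[26,-56,0],[0,0,0]],
  [0,[26,-56,0],[0,0,0]],
  [0,[26,-56,0],[0,0,0]],
  [0,[26,-56,0],[0,0,0]],
])

```text
clock: 3.4
eef_pos: [592.1, 137.4, 459.4]
tcp_rot: [3.142, -0.001, -0.078]
contact_force: [1.2, -0.7, -0.1]
opening: -0.001
```

Run:
```python
from h import *
print(sense()["eef_pos"])
cv2.imwrite("pics/w1.png",grab_frame("wrist"))
print(get_calibration("wrist")["world_to_cam"])
for P in ((681,233,80),(670,90,117)): print(proj("wrist",P))
for t in ("slide_knob","valve"): print(t,[(round(d["conf"],2),w("wrist",d["centre"]).round().tolist()) for d in boxes_of("wrist",t)[:3]])
```

```text
[592.05216273 137.40661064 459.43671481]
[[-7.52114015e-02 -9.97158978e-01 -4.14938447e-03  1.90090018e+02]
 [-9.60149470e-01  7.12954071e-02  2.70240560e-01  4.64530256e+02]
 [-2.69176968e-01  2.43092005e-02 -9.62783892e-01  7.53256425e+02]
 [ 0.00000000e+00  0.00000000e+00  0.00000000e+00  1.00000000e+00]]
[258.682983   139.87288289]
[356.99139347 139.4502832 ]
slide_knob [(0.96, [678.0, 182.0, 26.0])]
valve [(0.81, [663.0, 84.0, 95.0]), (0.81, [468.0, -22.0, 63.0]), (0.8, [513.0, -215.0, 67.0])]
```

View pics/w1.png

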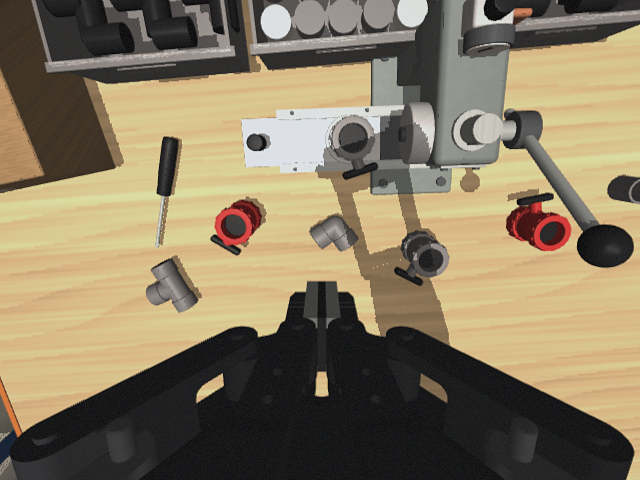

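Run:
```python
from h import *
k=ray_z("wrist",(257,142),80);m=ray_z("wrist",(353,137),117);l=ray_z("wrist",(606,246),339)
print(k,m,l, np.degrees(np.arctan2(-(m-k)[0],(m-k)[1]))if 0 else np.degrees(np.arctan2((k-m)[0]*-1,(k-m)[1])))
a=ray_z("wrist",(244,118),32);b=ray_z("wrist",(242,166),32);print(a,b)
d=ray_z("wrist",(279,173),35);e=ray_z("wrist",(326,172),35);print(d,e)
```

```text
[674.91488988 229.02668376  80.        ] [670.57913407  88.66724056 117.        ] [565.42835928 -93.35824041 339.        ] -1.7693254770649522
[714.48315135 253.98373368  32.        ] [639.96246092 267.67532853  32.        ]
[624.1417318  207.00262061  35.        ] [619.92253394 128.70260666  35.        ]
```

>>> servo_tool([
  [0,[12.5,-26.5,51.5],[0,0,0]],
  [0,[12.5,-26.5,51.5],[0,0,0]],
  [0,[12.5,-26.5,51.5],[0,0,0]],
  [0,[12.5,-26.5,51.5],[0,0,0]],
  [0,[12.5,-26.5,51.5],[0,0,0]],
  [0,[12.5,-26.5,51.5],[0,0,0]],
  [0,[0,0,50],[0,0,0]],
  [0,[0,0,50],[0,0,0]],
])

```text
clock: 4.55
eef_pos: [678.7, 287.1, 49.1]
tcp_rot: [3.141, -0.0, -0.079]
contact_force: [-0.2, 0.8, -0.7]
opening: 0.001
```

Run:
```python
from h import *
print(sense()["eef_pos"],sense()["contact_force"])
cv2.imwrite("pics/w2.png",grab_frame("wrist"))
print(proj("wrist",(676,230,80)))
```

```text
[678.71434094 287.14738493  49.11793388] [-0.20106824  0.78538365 -0.6832562 ]
[478.95387667 333.46292337]
```

View pics/w2.png

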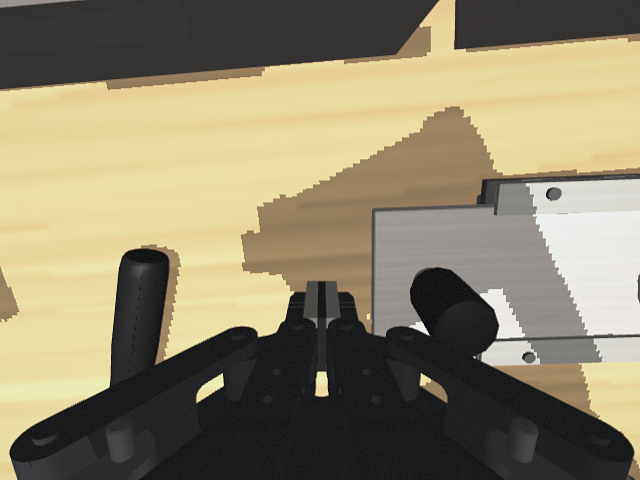

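>>> servo_tool([
  [0,[0,10,-8],[0,0,0]],
  [0,[0,8,0],[0,0,0]],
  [0,[0.2,8,0],[0,0,0]],
  [0,[0.2,8,0],[0,0,0]],
  [0,[0.3,10,0],[0,0,0]],
  [0,[0.3,12,0],[0,0,0]],
], force=60)

```text
clock: 5.35
eef_pos: [675.5, 231.7, 58.7]
tcp_rot: [-3.141, -0.001, -0.078]
contact_force: [0.1, 2.2, 0.7]
opening: 0.002
```

>>> servo_tool([
  [0,[0.3,12,0],[0,0,0]],
  [0,[0.3,12,0],[0,0,0]],
  [0,[0.3,12,0],[0,0,0]],
  [0,[0.3,12,0],[0,0,0]],
  [0,[0.3,10,0],[0,0,0]],
  [0,[0.3,8,0],[0,0,0]],
  [0,[0.3,5,0],[0,0,0]],
])

```text
clock: 6.22
eef_pos: [671.4, 160.6, 58.1]
tcp_rot: [3.141, 0.001, -0.079]
contact_force: [0.5, 1.9, 0.3]
opening: -0.002
```

>>> servo_tool([
  [0,[0.1,4,0],[0,0,0]],
  [0,[0.1,3,0],[0,0,0]],
  [0,[0.1,3,0],[0,0,0]],
])

```text
clock: 6.6
eef_pos: [671.0, 151.2, 58.2]
tcp_rot: [3.142, 0.0, -0.078]
contact_force: [-0.0, 1.8, -0.2]
opening: 0.002
```

>>> servo_tool([
  [0,[0.1,2,0],[0,0,0]],
  [0,[0.1,2,0],[0,0,0]],
])

```text
clock: 6.85
eef_pos: [671.0, 148.7, 58.2]
tcp_rot: [-3.139, 0.0, -0.079]
contact_force: [-0.6, 15.9, -2.0]
opening: -0.006
```

>>> servo_tool([
  [0,[0,2,0],[0,0,0]],
  [0,[0,1,0],[0,0,0]],
])

```text
clock: 7.1
eef_pos: [671.0, 148.5, 58.4]
tcp_rot: [-3.136, -0.001, -0.079]
contact_force: [0.2, 24.4, -4.4]
opening: 0.004
```

>>> servo_tool([
  [0,[0,-10,0],[0,0,0]],
  [0,[0,-30,0],[0,0,0]],
  [0,[0,0,-62],[0,0,0]],
  [0,[0,0,-62],[0,0,0]],
  [0,[0,0,-62],[0,0,0]],
  [0,[0,0,-62],[0,0,0]],
  [85,[0,0,-62],[0,0,0]],
  [85,[0,0,-62],[0,0,0]],
])

```text
clock: 8.1
eef_pos: [673.6, 183.5, 432.5]
tcp_rot: [3.141, -0.0, -0.079]
contact_force: [1.4, 0.4, 0.3]
opening: 0.419
```

>>> servo_tool([
  [85,[-18.7,47.5,-6],[0,0,0]],
  [85,[-18.7,47.5,-6],[0,0,0]],
  [85,[-18.7,47.5,-6],[0,0,0]],
  [85,[-18.7,47.5,-6],[0,0,0]],
  [85,[-18.7,47.5,-6],[0,0,0]],
  [85,[-18.7,47.5,-6],[0,0,0]],
  [85,[0,0,0],[0,0,0]],
])

```text
clock: 8.98
eef_pos: [538.4, -94.2, 467.3]
tcp_rot: [3.14, -0.001, -0.082]
contact_force: [0.7, 1.4, -0.1]
opening: 0.991
```

Run:
```python
from h import *
print(sense()["eef_pos"],sense()["contact_force"])
cv2.imwrite("pics/w3.png",grab_frame("wrist"))
print(proj("wrist",(565,-92,339)))
print([(round(d["conf"],2),w("wrist",d["centre"]).round().tolist()) for d in boxes_of("wrist","lever_knob")[:3]])
```

```text
[538.3707663  -94.18816477 467.29880314] [ 0.74703433  1.43249378 -0.14386168]
[318.56012457 202.15969366]
[(0.69, [586.0, -91.0, 313.0])]
```

View pics/w3.png

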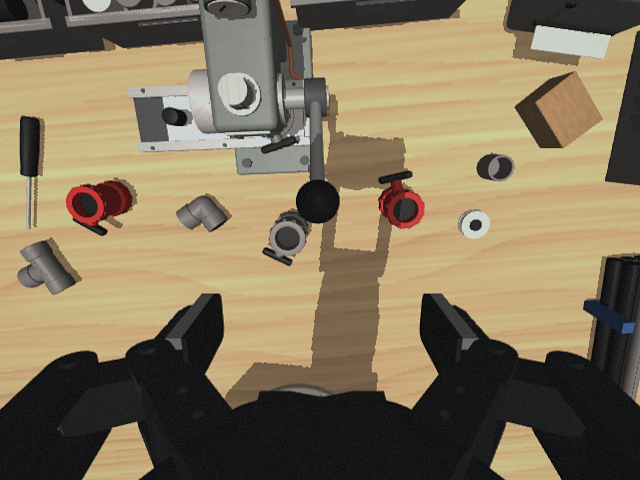

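>>> servo_tool([
  [85,[26.4,-4,0],[0,0,-1.6]],
  [85,[0,0,50],[0,0,0]],
  [85,[0,0,50],[0,0,0]],
  [85,[0,0,49],[0,0,0]],
  [50,[0,0,0],[0,0,0]],
  [50,[0,0,0],[0,0,0]],
], force=40)

```text
clock: 9.82
eef_pos: [567.6, -88.9, 319.0]
tcp_rot: [3.141, -0.002, -0.05]
contact_force: [0.3, 0.5, 0.7]
opening: 0.599
```

Run:
```python
from h import *
print(sense()["eef_pos"],sense()["contact_force"])
cv2.imwrite("pics/w4.png",grab_frame("wrist"))
print(proj("wrist",(565,-92,339)))
```

```text
[567.57127931 -88.8531775  319.01077599] [0.27217173 0.49891076 0.66924501]
[330.08698579 326.47643775]
```

View pics/w4.png

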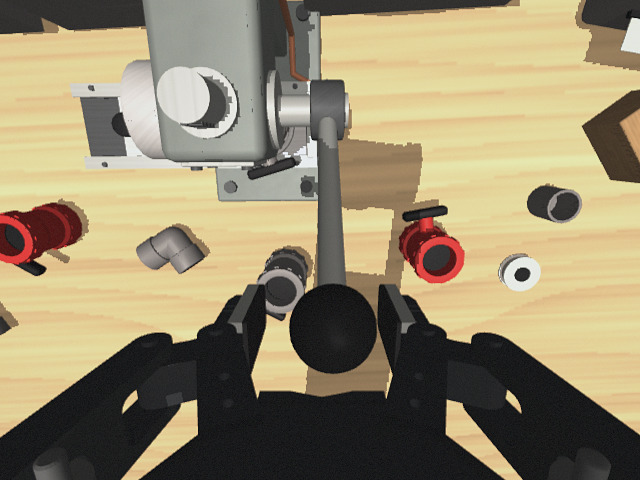

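>>> servo_tool([
  [50,[-3,5,0],[0,0,0]],
  [30,[0,0,0],[0,0,0]],
  [30,[0,0,0],[0,0,0]],
  [30,[0,0,0],[0,0,0]],
], force=40)

```text
clock: 10.38
eef_pos: [563.3, -93.2, 319.0]
tcp_rot: [-3.14, -0.001, -0.051]
contact_force: [-3.6, 4.9, 8.7]
opening: 0.398
```

>>> servo_tool([
  [46,[0,0,0],[0,0,0]],
  [46,[0,0,0],[0,0,0]],
  [46,[0,1,6],[0,0,0]],
  [30,[0,0,0],[0,0,0]],
  [30,[0,0,0],[0,0,0]],
  [30,[0,0,0],[0,0,0]],
], force=40)

```text
clock: 11.12
eef_pos: [563.0, -93.2, 310.9]
tcp_rot: [-3.138, 0.001, -0.05]
contact_force: [-0.2, 9.3, 1.3]
opening: 0.401
```

>>> servo_tool([
  [30,[0,-2,0],[0,0,0]],
  [30,[-11.8,0,9.1],[0,0,0]],
  [30,[-10.9,0,10],[0,0,0]],
  [30,[0,0,0],[0,0,0]],
])

```text
clock: 11.62
eef_pos: [540.0, -92.2, 291.4]
tcp_rot: [3.141, 0.0, -0.051]
contact_force: [4.5, -0.2, -0.4]
opening: 0.397
```

Force is small and lateral load is gone; continue along the arc.

>>> servo_tool([
  [30,[-10,0,10.9],[0,0,0]],
  [30,[-9.1,0,11.8],[0,0,0]],
  [30,[-7.9,0,12.6],[0,0,0]],
  [30,[-6.9,0,13.1],[0,0,0]],
  [30,[0,0,0],[0,0,0]],
])

```text
clock: 12.25
eef_pos: [505.8, -90.7, 242.4]
tcp_rot: [3.141, 0.001, -0.05]
contact_force: [2.9, -3.5, 4.1]
opening: 0.397
```

Run:
```python
from h import *
print(sense()["eef_pos"],sense()["contact_force"],sense()["opening"])
cv2.imwrite("pics/s5.png",np.vstack([cv2.resize(grab_frame("side")[180:310,230:430],(600,390),interpolation=3)]))
cv2.imwrite("pics/w5.png",cv2.resize(grab_frame("wrist"),(400,300)))
```

```text
[505.78817656 -90.69899743 242.36716843] [ 2.91627694 -3.52098967  4.06908239] 0.3970795552711143
```

View pics/w5.png

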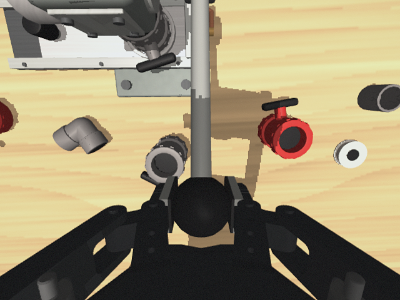

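>>> servo_tool([
  [30,[-5.6,0.7,13.7],[0,0,0]],
  [30,[-4.5,0,14.1],[0,0,0]],
  [30,[-3.2,0,14.5],[0,0,0]],
  [30,[-2,0,14.7],[0,0,0]],
  [30,[0,0,0],[0,0,0]],
], force=60)

```text
clock: 12.98
eef_pos: [492.9, -90.2, 186.7]
tcp_rot: [-3.141, -0.003, -0.05]
contact_force: [7.1, -1.1, 7.4]
opening: 0.392
```

>>> servo_tool([
  [30,[-0.6,0,7.5],[0,0,0]],
  [30,[-0.2,0,6.5],[0,0,0]],
  [30,[0,0,0],[0,0,0]],
  [30,[0,0,0],[0,0,0]],
])

```text
clock: 13.48
eef_pos: [491.8, -90.1, 173.4]
tcp_rot: [-3.141, -0.003, -0.051]
contact_force: [3.6, 0.4, 9.3]
opening: 0.393
```

Run:
```python
from h import *
print(sense()["eef_pos"],sense()["contact_force"],sense()["opening"])
a=grab_frame("side")[180:310,230:430];b=grab_frame("wrist")
cv2.imwrite("pics/s6.png",np.hstack([cv2.resize(a,(400,260),interpolation=3),cv2.resize(b,(347,260))]))
# predicted ball for level / +-0.14 rad
for th in (-.14,0,.14):
    B=np.array([657-170*np.cos(th),-95+9,200+170*np.sin(th)]); print(th,proj("wrist",B),proj("side",B))
def f(cam,r):
    g=b if cam=="wrist" else None
```

```text
[491.7704374  -90.13566645 173.38592882] [3.60172669 0.42079392 9.34097269] 0.3928707775500291
-0.14 [313.90480937 309.24938234] [286.63335896 276.33061325]
0 [312.81862768 340.99851958] [285.24534498 270.07405855]
0.14 [310.68955701 377.12142886] [285.24022929 263.2208712 ]
```

View pics/s6.png

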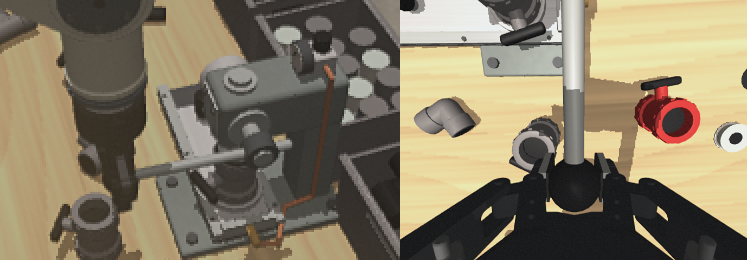

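>>> servo_tool([
  [30,[0,0,0],[0,0,0]],
  [30,[0,0,0],[0,0,0]],
  [30,[0,0,0],[0,0,0]],
  [30,[0,0,0],[0,0,0]],
  [30,[0,0,0],[0,0,0]],
  [30,[0,0,0],[0,0,0]],
])

```text
clock: 14.32
eef_pos: [491.8, -90.2, 173.5]
tcp_rot: [-3.142, -0.003, -0.051]
contact_force: [3.6, -0.4, 8.2]
opening: 0.395
```

Run:
```python
from h import *
s=sense();print(s["clock"],s["eef_pos"],s["contact_force"],s["opening"])
sign_off()
```

```text
14.325 [491.76299033 -90.15565964 173.46662554] [ 3.62022744 -0.44814955  8.22379568] 0.39533974634167574
the job is handed in; nothing more can be done
```

I handed the job in at 14.3 s with the slide home and the gripper still holding the lever level; no verdict is given.

- **Slide:** I pushed the knob with closed fingers until it stopped moving at the expected place. The push force rose from about 2 N to 24 N there, so I take it to be against its stop. The picture taken after I backed off showed the slide in place, with the valve's handle showing at the front of the head.
- **Lever:** I gripped the ball knob and drew it down along its arc. The first grip put 9 N upward on the tool, so I re-gripped about 8 mm lower. A sideways load of 9 N then remained, and shifting the tool 2 mm removed it.
- **Last checks:** In the wrist picture the ball sat within about 4 pixels of where a level arm should put it, roughly 0.02 rad. The tool carried 8–9 N vertically, which fits the 9 N needed to hold level. The valve looked upright under the head, and the bystanders in view looked untouched.
- **Not measured:** I could not measure the seal force or the exact mouth-to-seal alignment directly. I inferred both from the slide stop, the lever angle and the last picture.

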